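Make up two sonication kits

TASK

Make up the two kits for today's homogenizer runs. The blue tray gets the amber bottle in its large round well, the wide horn (red collar) in its small round well and the aluminium tube block in its square well; the white tray gets the white bottle (blue cap) in its large well and the slim horn (yellow collar) in its small well. Set everything upright on the floor of its well without dropping it, and leave the green bottle standing where it is: it belongs to no kit.

Things in the scene. Friction and masses are not known exactly. Their poses are not given: they have to be found in the camera images.
- blue_tray: Blue slab tray fixed to the bench, 94 mm (its x) by 226 mm (its y) by 20 mm high, origin at the centre of its underside, z up. Three wells 14 mm deep, their dark floors 6 mm above the origin, centres on its y axis (x = 0): large round well 66 mm across at y = -66 mm; square well 58 mm by 58 mm, sides along the tray's axes, at y = +10 mm; small round well 46 mm across at y = +76 mm.
- white_tray: White slab tray fixed to the bench, 94 mm (its x) by 154 mm (its y) by 20 mm high, origin at the centre of its underside, z up. Two wells 14 mm deep, their dark floors 6 mm above the origin, centres on its y axis (x = 0): large round well 66 mm across at y = -30 mm; small round well 46 mm across at y = +50 mm.
- amber_bottle: Amber-brown glass reagent bottle. Stands upright: round body 48 mm across up to 60 mm height, shoulder, then a white cap 31 mm across; 86 mm tall overall, paper label round the middle, about 0.16 kg, loose. Origin at the centre of its underside, z up its axis.
- white_bottle: White plastic reagent bottle. Stands upright: round body 48 mm across up to 60 mm height, shoulder, then a blue cap 31 mm across; 86 mm tall overall, paper label round the middle, about 0.16 kg, loose. Origin at the centre of its underside, z up its axis.
- green_bottle: Green glass reagent bottle, to be left alone. Stands upright: round body 48 mm across up to 60 mm height, shoulder, then a green cap 31 mm across; 86 mm tall overall, paper label round the middle, about 0.16 kg, loose. Origin at the centre of its underside, z up its axis.
- wide_horn: Wide homogenizer horn. Stands tip up: steel round base 30 mm across and 48 mm high with a red collar at its upper edge, then a light metal tip 20 mm thick, 26 mm at its root; 78 mm tall overall, about 0.14 kg, loose. Origin at the centre of its underside, z up its axis.
- slim_horn: Slim homogenizer horn. Stands tip up: steel round base 30 mm across and 48 mm high with a yellow collar at its upper edge, then a light metal tip only 6 mm thick, 12 mm at its root; 78 mm tall overall, about 0.14 kg, loose. Origin at the centre of its underside, z up its axis.
- tube_block: Aluminium tube block, 40 mm by 40 mm by 46 mm high, with four black holes (12 mm, in a square) on its top; about 0.18 kg, loose. Origin at the centre of its underside, x and y square to its sides, z up.
Things that resemble listed ones, but are neither listed nor needed, are in the scene too. What is shaped like the tube_block but pink is not meant.

How it is judged:
By the outcome, as a careful person would: the job done as asked, in the order asked, and still so for the second after the job is handed in, with the robot touching nothing.
It also fails if it takes over 120 s, if anything falls off the work surface, if the arm or the gripper's body presses on something with over 40 N, if the wrist force passes 120 N, or if a joint passes its speed limit or range.

ROBOT

A 6-joint arm with a two-finger parallel gripper is mounted at the origin on the work surface. World frame = base frame: x ahead of the robot, y to its left, z up, the work surface at z = 0. Lengths are in m, angles in degrees, forces in N, time in s.
With the tool pointing down it reaches from about 0.3 to 0.75 m from the base axis. Payload 8.5 kg.
Tool frame: the origin (TCP) lies at the very end of the fingers, on their centre line; the grasp point (between the pads) lies 19 mm behind it; z points along the fingers, y is the line along which they close (so a half turn about z gives the same grasp; the last joint's range is limited). The gripper opens to 85 mm and grips with 20 to 120 N. Pads are 22 mm wide; open, the fingers measure 114 mm over their backs; the gripper's body (76 mm by 85 mm) begins 54 mm behind the grasp point. The pads swing forward as they close: fully open they stand 13 mm farther back than shut.
Start: joints at [-87.966, 21.807, 74.336, -0, 83.858, -12.336], TCP at [0.136, -0.533, 0.231] pointing down, gripper open.
Joint ranges: [-178.18, 178.18], [-50.72, 133.34], [12.68, 142.11], [-81.47, 261.47], [9.98, 163.14], [-165.26, 165.26]. Speed limits (degrees/s): [136.94, 136.94, 180, 180, 180, 180].

INTERFACE

Orientations are given as [roll, pitch, yaw] about the fixed x, y, z axes, in that order (R = Rz(yaw) Ry(pitch) Rx(roll)).
In Python, from rig import ctrl, eyes gives the robot as it stands.
- The arm moves only by the tool servo_tool, never from a script. Its argument "commands" is one flat list of numbers, 5 for each row, row after row: the gripper's target within -1 to 1 (fully open at 1, half-way at 0, shut at -1), then the shift along the world's x, y, z in units of 0.2 m (1.0 is 0.2 m), then the turn about the world's z in units of 90 degrees (1.0 is 90 degrees). In form: [claw, dx, dy, dz, spin, claw, dx, dy, dz, spin, ...]. A call has exactly 8 rows; each row is the pose to reach, as a shift and turn from the pose commanded when the call began; what a row does not reach only later rows make up. A row lasts 1/8 s, in which the tool goes at most 62.5 mm and 10.7 degrees, less where a joint would pass 70% of its speed; a pose out of reach is approached as far as the arm can. A call with a number of a shift or a turn outside -1 to 1 is refused whole. A call with a gripper value outside its range is refused whole. The fingers move at their own pace and stop on an object; the grip force is fixed at half the most. Time passes only in rows, so rows that repeat a pose let the fingers close, or fill a call up. It gives the time, the measured TCP pose, the force, the opening and the grip force at its end, in the units of the state.
- ctrl.read_state(): the state, without advancing time (a new reading comes with each control period).
- eyes.camera(name): name is "scene" or "top"; returns the picture (480x640x3 uint8, blue, green, red); there is no depth.
- eyes.camera_model(name): a dict with "mtx" (3x3 intrinsics, pixels), "R" (3x3) and "t" (3): a world point X has camera coordinates R X + t. Camera axes: x right, y down, z forward; pixel columns grow to the right and rows downward; lengths in m; the calibration is good to about 2 mm. A picture is of the moment at which its call begins. camera_model takes no time and is no camera call.
- ctrl.close_job(): hands the job in; it is judged then, once.
The state is a dict: "t": time; "joints": joint angles; "dq": joint speeds; "joint_efforts": joint torques, N m; "eef_pos": TCP position; "eef_rot": TCP orientation; "wrist_force": force on the tool from outside, world axes, zero at the start; "moment": the same for the moment, N m; "finger_gap": opening from 0.0 (shut) to 1.0 (fully open); "grip_force": force on a finger pad.
Only numpy, scipy, OpenCV 4.12 (cv2) and the standard library are available. Lean on these libraries where they do the work, as an engineer would, in place of code of your own. Each camera call takes 0.05 s, during which the arm holds its last target. There are 200 camera calls.

## Working session

There is one attempt and no reset: what is moved stays moved. The work goes in short steps, Python scripts to look and compute and a tool call to move; the robot and the scene stay as the last step left them, time stands still between calls to the robot, and variables do not carry over. Pictures are saved under pics/ and viewed, at most 14 in all, crops included, and the job is handed in when it is done.

Besides the shell and the picture viewer there is one more tool, called after "Emit:" as name(argument=value, ...) on one line, values as JSON. servo_tool: Moves the arm, as the interface text tells. Shifts and turns lie within -1 to 1; 1 stands for 0.2 m of shift or 90 degrees of turn. Its arguments: {"type":"object","properties":{"commands":{"type":"array"}},"required":["commands"]}

```bash
ls; mkdir -p pics; python3 - <<'E'
from rig import ctrl,eyes
import cv2
for n in("scene","top"):
    cv2.imwrite(f"pics/{n}0.png",eyes.camera(n)); m=eyes.camera_model(n); print(n,m["mtx"],m["R"],m["t"])
s=ctrl.read_state();print(s)
E
```

```text
pics
scene [[523.42166029   0.         318.90440442]
 [  0.         523.42166029 234.53081422]
 [  0.           0.           1.        ]] [[-0.86111127  0.50829014 -0.01133666]
 [ 0.33917558  0.5577121  -0.75757319]
 [-0.37874439 -0.65619993 -0.65265177]] [ 0.43289316 -0.1250772   1.27510842]
top [[556.26282143   0.         318.91616356]
 [  0.         556.26282143 240.01712899]
 [  0.           0.           1.        ]] [[ 0.02355642 -0.99966918  0.01032632]
 [-0.99199376 -0.02465497 -0.12385683]
 [ 0.12407045 -0.00732602 -0.99224637]] [-0.0446486   0.49165392  1.15461844]
{'t': 0.1, 'joints': array([-8.79653663e+01,  2.18387055e+01,  7.43802980e+01,  1.53423414e-03,
        8.38571521e+01, -1.23354601e+01]), 'dq': array([-0.01740836, -0.01810851, -0.10544392,  0.15869286, -0.04264516,
        0.01794977]), 'joint_efforts': array([ 3.87894965e-03, -4.49222732e+01, -2.31656027e+01, -1.81205737e-04,
        3.67174987e-03,  4.17667223e-06]), 'eef_pos': array([ 0.13649941, -0.53252343,  0.23075941]), 'eef_rot': array([-1.79925928e+02, -1.77594959e-02,  1.43699171e+01]), 'wrist_force': array([ 0.36877736, -0.40373306,  0.32006058]), 'moment': array([-0.05028345, -0.00919829, -0.01644704]), 'grip_force': 0.0, 'finger_gap': 0.9981641204597015}
```

View pics/top0.png

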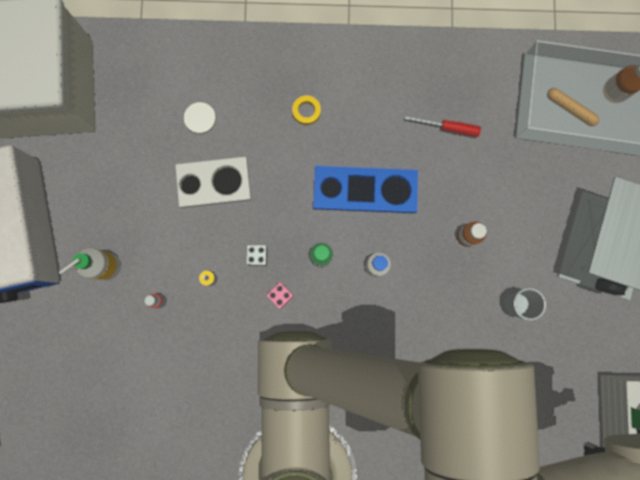

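View pics/scene0.png

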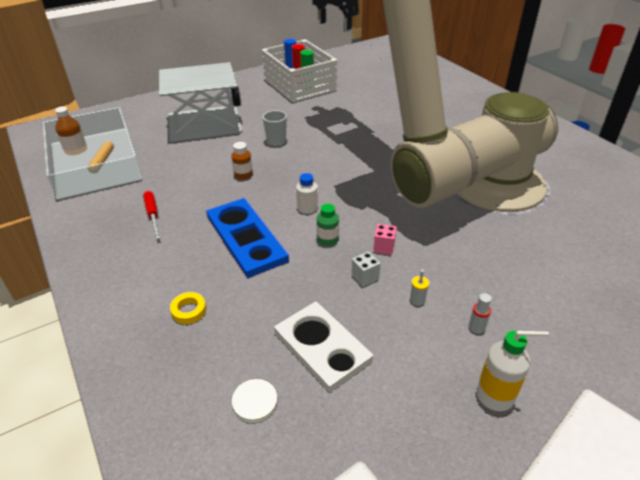

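The views show the amber bottle at top (472,232), white bottle (379,263), green bottle (321,254), aluminium block (257,255), slim horn (207,278) and wide horn (152,300). The blue tray is at (366,189) and the white tray at (213,181), both with the large well to the right. Next I measure these in both views.

```bash
cat > h.py <<'E'
from rig import ctrl,eyes
import cv2,numpy as np
M={n:eyes.camera_model(n) for n in("scene","top")}
def ray(n,p):
    m=M[n];d=m["R"].T@np.linalg.solve(m["mtx"],[p[0],p[1],1.]);return -m["R"].T@m["t"],d
def plane(n,p,z):
    c,d=ray(n,p);return c+d*(z-c[2])/d[2]
def tri(p,q):
    (a,d),(b,e)=ray("top",p),ray("scene",q)
    k=np.linalg.lstsq(np.c_[d,-e],b-a,rcond=None)[0];u,v=a+k[0]*d,b+k[1]*e
    return (u+v)/2,np.linalg.norm(u-v)
def blob(img,win,lo,hi):
    x0,y0,x1,y1=win
    m=cv2.inRange(cv2.cvtColor(img,cv2.COLOR_BGR2HSV)[y0:y1,x0:x1],lo,hi)
    c=max(cv2.findContours(m,cv2.RETR_EXTERNAL,cv2.CHAIN_APPROX_NONE)[0],key=cv2.contourArea)
    return c.reshape(-1,2)+[x0,y0]
def cen(c):
    return np.array(cv2.minAreaRect(c.astype(np.float32))[0])
E
cat > m.py <<'E'
from h import *
T=cv2.imread("pics/top0.png");S=cv2.imread("pics/scene0.png")
R=np.round
W=((0,0,150),(180,70,255));B=((100,100,50),(130,255,255));Y=((20,120,100),(35,255,255));RD=((0,90,80),(8,255,255));RD2=((170,90,80),(180,255,255))
for name,z,wt,ct,ws,cs in [("amber",.083,(462,215,495,245),W,(230,138,256,152),W),
 ("white",.083,(365,250,395,280),B,(295,170,320,188),B),
 ("green",.083,(308,240,335,268),((40,90,50),(85,255,255)),None,None),
 ("slim",.048,(190,262,225,294),Y,(405,265,435,295),Y),
 ("wide",.048,(138,288,170,312),RD,(465,295,500,320),RD)]:
    for c in ((ct,RD2) if name=="wide" else (ct,)):
        k=blob(T,wt,*c);p=cen(k);o=[name,R(p,1),cv2.minAreaRect(k.astype(np.float32))[1],"plane",R(plane("top",p,z),4)]
        if ws: q=cen(blob(S,ws,*cs));t,g=tri(p,q);o+=[R(q,1),"tri",R(t,4),R(g,4)]
        print(*o)
def quad(name,win,lo,hi,z,big):
    k=blob(T,win,lo,hi);k=np.array([plane("top",p,z)[:2]*1000 for p in k],np.float32)
    r=cv2.minAreaRect(k);b=cv2.boxPoints(r);e=b[1]-b[0];f=b[2]-b[1];e=e if np.linalg.norm(e)>np.linalg.norm(f) else f
    print(name,R(r[0],1),R(r[1],1),"long axis deg",R(np.degrees(np.arctan2(e[1],e[0])),1))
quad("blue",(300,155,430,225),*B,.02,1)
quad("whitetray",(165,145,262,217),(0,0,160),(180,60,255),.02,1)
quad("block",(240,238,275,272),(0,0,150),(180,60,255),.046,0)
hv=cv2.cvtColor(T,cv2.COLOR_BGR2HSV)
for n,w in [("bl",(380,172,412,208)),("bsq",(346,174,377,204)),("bs",(319,175,343,200)),("wl",(210,163,245,198)),("ws",(178,171,203,197))]:
    k=blob(T,w,(0,0,0),(180,255,85));print(n,R(plane("top",cen(k),.006),4))
up=lambda a,f:cv2.resize(a,None,fx=f,fy=f,interpolation=cv2.INTER_CUBIC)
cv2.imwrite("pics/crop1.png",up(T[220:320,130:290],5))
E
python3 m.py
```

```text
amber [478.5 230. ] (14.0, 15.0) plane [ 0.5148 -0.3585  0.083 ] [242.5 144.5] tri [ 0.5102 -0.3543  0.089 ] 0.0085
white [380.  262.5] (13.435027122497559, 13.435027122497559) plane [ 0.4432 -0.1573  0.083 ] [306. 179.] tri [ 0.4429 -0.1573  0.0798] 0.0015
green [321. 254.] (20.0, 20.0) plane [ 0.4576 -0.0373  0.083 ]
slim [206.5 277.5] (13.0, 15.0) plane [0.4062 0.1991 0.048 ] [420.  282.5] tri [0.4056 0.1997 0.0475] 0.0015
wide [155.8 300.2] (10.629822731018066, 14.28382396697998) plane [0.3567 0.3013 0.048 ] [481.2 310.8] tri [0.3554 0.3043 0.0426] 0.0041Traceback (most recent call last):
  File "m.py", line 11, in <module>
    k=blob(T,wt,*c);p=cen(k);o=[name,R(p,1),cv2.minAreaRect(k.astype(np.float32))[1],"plane",R(plane("top",p,z),4)]
  File "h.py", line 15, in blob
    c=max(cv2.findContours(m,cv2.RETR_EXTERNAL,cv2.CHAIN_APPROX_NONE)[0],key=cv2.contourArea)
ValueError: max() iterable argument is empty
```

```bash
sed -i 's/((ct,RD2) if name=="wide" else (ct,))/(ct,)/' m.py; python3 m.py | tail -8
```

```text
blue [ 608.7 -131.4] [225.9  96. ] long axis deg 89.2
whitetray [617.5 202. ] [ 95.2 155.3] long axis deg -82.1
block [456.9  99.3] [40.  39.9] long axis deg 1.4
bl [ 0.6109 -0.199   0.006 ]
bsq [ 0.6135 -0.1229  0.006 ]
bs [ 0.6129 -0.0568  0.006 ]
wl [0.6233 0.1734 0.006 ]
ws [0.6127 0.2533 0.006 ]
```

View pics/crop1.png

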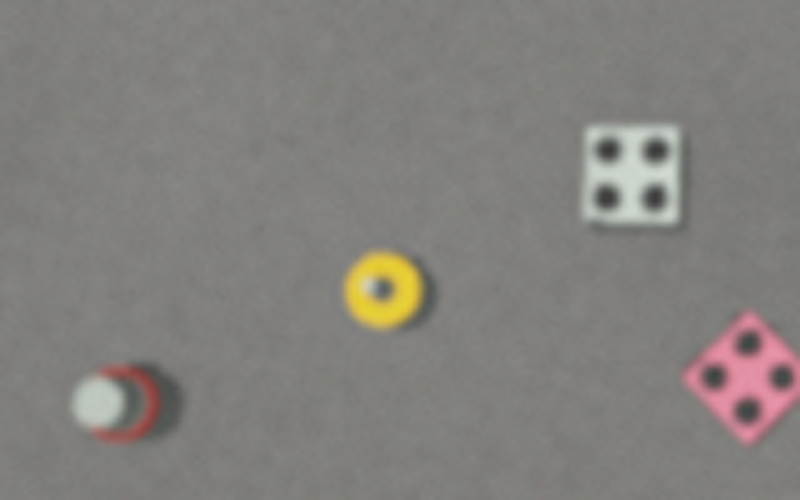

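The crop confirms the wide horn's light tip at (150,301) inside a red collar at (154,301), the slim horn at (206.5,277.5) and the aluminium block squared to the axes. The sizes match what was given. Now to the amber bottle.

Emit:
servo_tool(commands=[1, 1, 0.87, -0.2, 0.84, 1, 1, 0.87, -0.2, 0.84, 1, 1, 0.87, -0.2, 0.84, 1, 1, 0.87, -0.2, 0.84, 1, 1, 0.87, -0.2, 0.84, 1, 1, 0.87, -0.2, 0.84, 1, 1, 0.87, -0.2, 0.84, 1, 1, 0.87, -0.2, 0.84])

```text
t: 1.1
eef_pos: [0.3365, -0.3586, 0.1911]
eef_rot: [-180.0, -0.0, 89.9]
wrist_force: [-0.9, 0.3, 0.5]
finger_gap: 0.998
grip_force: 0.0
```

```bash
python3 - <<'E'
from h import *
m=M["scene"]
for X in([.5148,-.3585,.073],[.5148,-.3585,.086]):
    c=m["mtx"]@(m["R"]@np.array(X)+m["t"]);print(c[:2]/c[2])
S=cv2.imread("pics/scene0.png");cv2.imwrite("pics/c2.png",cv2.resize(S[130:190,220:270],None,fx=8,fy=8,interpolation=cv2.INTER_CUBIC))
E
```

```text
[239.03018971 149.59646116]
[238.43076111 144.93057746]
```

View pics/c2.png

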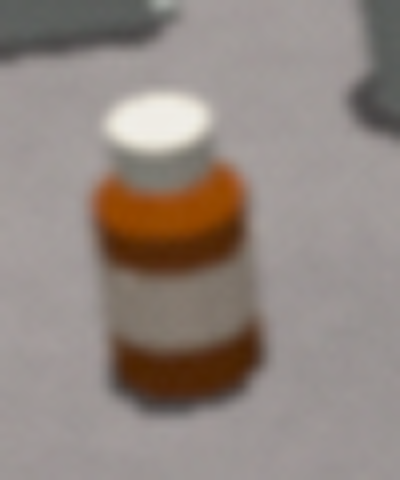

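The crop puts the amber cap's centre at scene (239.8,145.1). The projection predicted (238.4,144.9), so the fix is good to about 2 mm.

Emit:
servo_tool(commands=[1, 0.3, 0, 0, 0, 1, 0.6, 0, 0, 0, 1, 0.89, 0, 0, 0, 1, 0.89, 0, -0.2, 0, 1, 0.89, 0, -0.4, 0, 1, 0.89, 0, -0.6, 0, 1, 0.89, 0, -0.75, 0, 1, 0.89, 0, -0.825, 0])

```text
t: 2.1
eef_pos: [0.5139, -0.3584, 0.0246]
eef_rot: [-179.9, -0.1, 89.8]
wrist_force: [-0.6, 1.2, -0.3]
finger_gap: 1.002
grip_force: 0.0
```

Emit:
servo_tool(commands=[-1, 0, 0, 0, 0, -1, 0, 0, 0, 0, -1, 0, 0, 0, 0, -1, 0, 0, 0, 0, -1, 0, 0, 0, 0, -1, 0, 0, 0, 0, -1, 0, 0, 0, 0, -1, 0, 0, 0, 0])

```text
t: 3.1
eef_pos: [0.5151, -0.3595, 0.0281]
eef_rot: [179.9, 0.1, 90.0]
wrist_force: [0.3, 0.4, 7.6]
finger_gap: 0.548
grip_force: 62.4
```

Emit:
servo_tool(commands=[-1, 0, 0, 0.15, 0, -1, 0, 0, 0.35, 0, -1, 0.05, 0.1, 0.5, 0, -1, 0.2, 0.3, 0.5, 0, -1, 0.35, 0.6, 0.5, 0, -1, 0.47, 0.8, 0.5, 0, -1, 0.47, 0.8, 0.5, 0, -1, 0.47, 0.8, 0.4, 0])

```text
t: 4.1
eef_pos: [0.6092, -0.199, 0.1076]
eef_rot: [179.8, 0.1, 90.0]
wrist_force: [0.3, -0.8, -3.2]
finger_gap: 0.547
grip_force: 62.3
```

```bash
cat > look.py <<'E'
from h import *
import sys
n,x0,y0,x1,y1=sys.argv[1],*map(int,sys.argv[3:])
a=eyes.camera(n)[y0:y1,x0:x1];f=min(800/(x1-x0),600/(y1-y0))
cv2.imwrite(f"pics/{sys.argv[2]}.png",cv2.resize(a,None,fx=f*.99,fy=f*.99,interpolation=cv2.INTER_CUBIC))
E
python3 look.py scene a1 130 60 430 290; python3 -c "
from rig import ctrl;s=ctrl.read_state();print(s['eef_pos'],s['wrist_force'],s['finger_gap'])"
```

```text
[ 0.60740993 -0.19871753  0.10379987] [-1.51328231 -0.38411893 -5.68602791] 0.5478804459036185
```

View pics/a1.png

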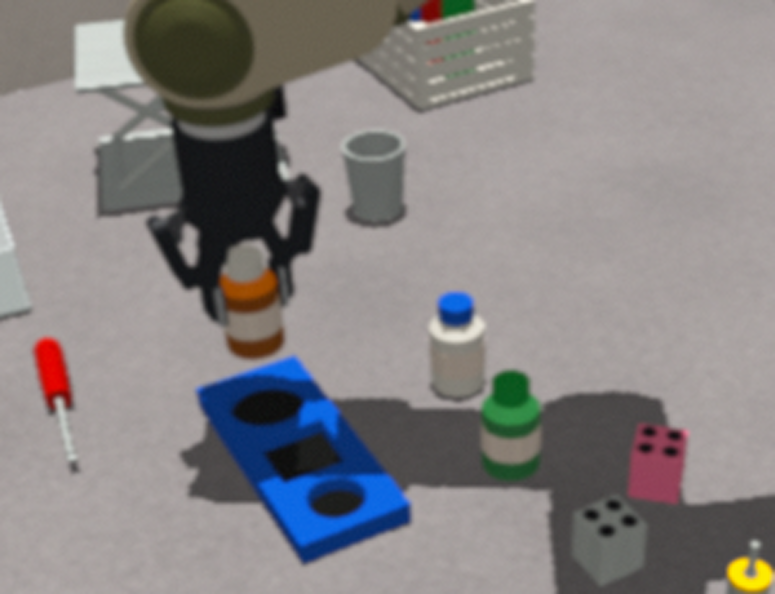

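The amber bottle hangs upright in the grip above the blue tray's large well, at crop (253,315).

Emit:
servo_tool(commands=[-1, 0, 0, -0.1, 0, -1, 0, 0, -0.2, 0, -1, 0, 0, -0.28, 0, -1, 0, 0, -0.33, 0, -1, 0, 0, -0.35, 0, -1, 0, 0, -0.36, 0, -1, 0, 0, -0.365, 0, -1, 0, 0, -0.365, 0])

```text
t: 5.15
eef_pos: [0.6087, -0.1989, 0.0341]
eef_rot: [179.9, 0.0, 90.0]
wrist_force: [-1.9, 0.5, 3.0]
finger_gap: 0.545
grip_force: 62.7
```

Emit:
servo_tool(commands=[0.3, 0, 0, -0.005, 0, 0.3, 0, 0, -0.005, 0, 0.6, 0, 0, 0, 0, 1, 0, 0, 0.1, 0, 1, 0, 0, 0.3, 0, 1, 0, 0, 0.5, 0, 1, 0, 0, 0.65, 0, 1, 0, 0, 0.7, 0])

```text
t: 6.15
eef_pos: [0.609, -0.199, 0.1752]
eef_rot: [179.8, 0.1, 90.0]
wrist_force: [0.1, -0.5, -0.9]
finger_gap: 0.998
grip_force: 0.0
```

Emit:
servo_tool(commands=[1, -0.15, 0.2, 0, 0, 1, -0.4, 0.5, 0, 0, 1, -0.6, 0.8, 0, 0, 1, -0.8, 1, 0, 0, 1, -1, 1, 0, 0, 1, -1, 1, 0, 0, 1, -1, 1, 0, 0, 1, -1, 1, 0, 0])

```text
t: 7.15
eef_pos: [0.4093, 0.0008, 0.173]
eef_rot: [-180.0, -0.0, 89.9]
wrist_force: [-0.5, -0.5, -0.0]
finger_gap: 1.001
grip_force: 0.0
```

Emit:
servo_tool(commands=[1, 0, 0.3, 0, 0, 1, -0.1, 0.6, 0, 0, 1, -0.2, 0.9, 0, 0, 1, -0.25, 1, 0, 0, 1, -0.25, 1, 0, 0, 1, -0.25, 1, 0, 0, 1, -0.25, 1, 0, 0, 1, -0.25, 1, 0, 0])

```text
t: 8.15
eef_pos: [0.3589, 0.2006, 0.1733]
eef_rot: [-180.0, 0.0, 89.9]
wrist_force: [-0.5, 0.1, -0.0]
finger_gap: 0.999
grip_force: 0.0
```

```bash
python3 look.py scene a2 180 160 420 340
```

```text
(no output)
```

View pics/a2.png

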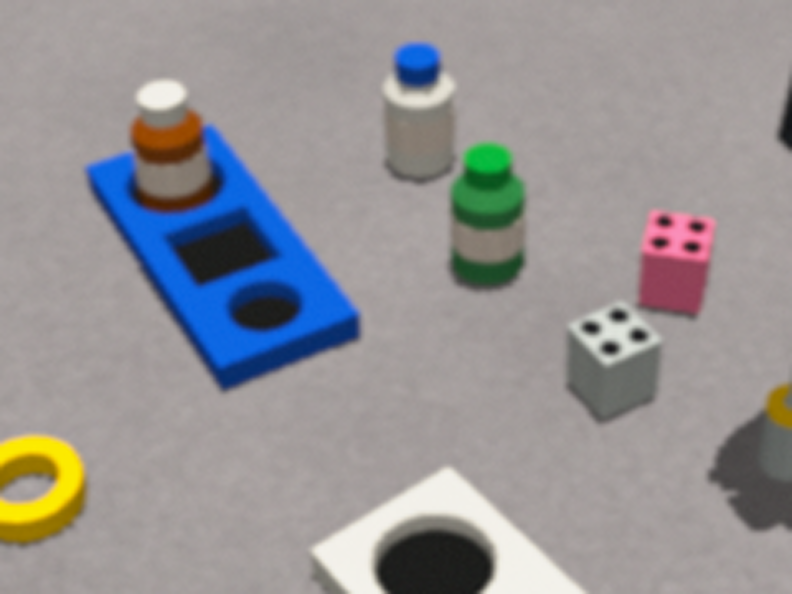

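The amber bottle stands upright in the large well, at crop (172,150). Next, the wide horn.

Emit:
servo_tool(commands=[1, -0.01, 0.25, 0, 0, 1, -0.01, 0.45, 0, 0, 1, -0.01, 0.513, 0, 0, 1, -0.01, 0.513, -0.2, 0, 1, -0.01, 0.513, -0.4, 0, 1, -0.01, 0.513, -0.6, 0, 1, -0.01, 0.513, -0.72, 0, 1, -0.01, 0.513, -0.775, 0])

```text
t: 9.2
eef_pos: [0.3564, 0.3031, 0.0174]
eef_rot: [-179.9, 0.1, 89.9]
wrist_force: [0.5, -0.1, -1.0]
finger_gap: 0.998
grip_force: 0.0
```

Emit:
servo_tool(commands=[-1, 0, 0, 0, 0, -1, 0, 0, 0, 0, -1, 0, 0, 0, 0, -1, 0, 0, 0, 0, -1, 0, 0, 0, 0, -1, 0, 0, 0, 0, -1, 0, 0, 0, 0, -1, 0, 0, 0, 0])

```text
t: 10.2
eef_pos: [0.3567, 0.304, 0.0192]
eef_rot: [179.9, -0.0, 90.0]
wrist_force: [-1.5, 0.0, 6.3]
finger_gap: 0.331
grip_force: 58.7
```

Emit:
servo_tool(commands=[-1, 0, 0, 0.15, 0, -1, 0, 0, 0.35, 0, -1, 0, 0, 0.55, 0, -1, 0.1, -0.15, 0.6, 0, -1, 0.25, -0.35, 0.6, 0, -1, 0.4, -0.6, 0.6, 0, -1, 0.55, -0.8, 0.6, 0, -1, 0.6, -0.9, 0.6, 0])

```text
t: 11.2
eef_pos: [0.4777, 0.1217, 0.1385]
eef_rot: [180.0, 0.0, 89.8]
wrist_force: [0.2, 0.6, -1.7]
finger_gap: 0.334
grip_force: 59.5
```

Emit:
servo_tool(commands=[-1, 0.15, -0.2, 0, 0, -1, 0.3, -0.4, 0, 0, -1, 0.5, -0.6, 0, 0, -1, 0.6, -0.8, 0, 0, -1, 0.67, -0.897, 0, 0, -1, 0.67, -0.897, 0, 0, -1, 0.67, -0.897, -0.1, 0, -1, 0.67, -0.897, -0.2, 0])

```text
t: 12.2
eef_pos: [0.6098, -0.0545, 0.0981]
eef_rot: [-180.0, -0.0, 90.0]
wrist_force: [-0.2, 0.2, -2.1]
finger_gap: 0.333
grip_force: 59.7
```

```bash
python3 look.py scene a3 170 100 370 280
```

```text
(no output)
```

View pics/a3.png

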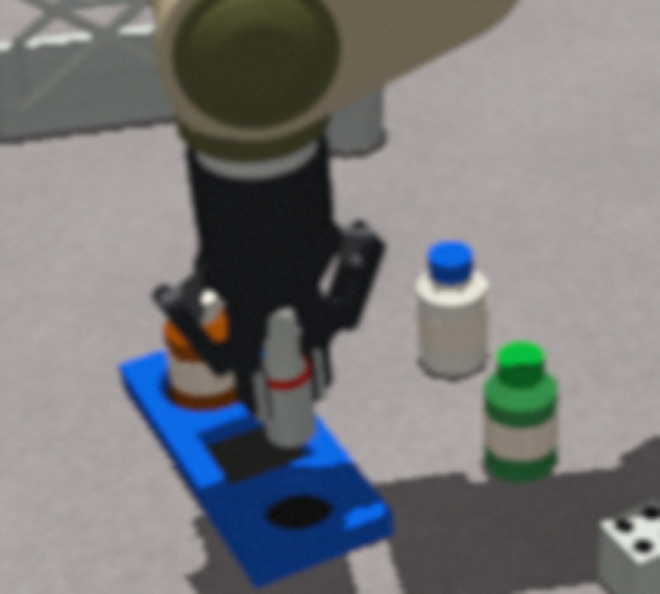

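The wide horn hangs upright, at crop (288,380), above the small well at (298,512).

Emit:
servo_tool(commands=[-1, 0, 0, -0.1, 0, -1, 0, 0, -0.2, 0, -1, 0, 0, -0.28, 0, -1, 0, 0, -0.33, 0, -1, 0, 0, -0.35, 0, -1, 0, 0, -0.36, 0, -1, 0, 0, -0.368, 0, -1, 0, 0, -0.368, 0])

```text
t: 13.25
eef_pos: [0.6108, -0.0557, 0.0254]
eef_rot: [179.9, 0.0, 90.0]
wrist_force: [-1.3, -0.5, 2.6]
finger_gap: 0.33
grip_force: 59.9
```

Emit:
servo_tool(commands=[-0.1, 0, 0, -0.003, 0, -0.1, 0, 0, 0, 0, 0.4, 0, 0, 0, 0, 1, 0, 0, 0.1, 0, 1, 0, 0, 0.3, 0, 1, 0, 0, 0.5, 0, 1, 0, 0, 0.65, 0, 1, 0, 0, 0.7, 0])

```text
t: 14.25
eef_pos: [0.611, -0.0557, 0.1664]
eef_rot: [179.8, 0.0, 90.0]
wrist_force: [0.3, -0.1, -0.9]
finger_gap: 0.999
grip_force: 0.0
```

Emit:
servo_tool(commands=[1, -0.2, 0.2, 0, 0, 1, -0.4, 0.4, 0, 0, 1, -0.6, 0.6, 0, 0, 1, -0.768, 0.773, 0, 0, 1, -0.768, 0.773, 0, 0, 1, -0.768, 0.773, -0.1, 0, 1, -0.768, 0.773, -0.25, 0, 1, -0.768, 0.773, -0.35, 0])

```text
t: 15.25
eef_pos: [0.457, 0.0984, 0.0929]
eef_rot: [-179.9, 0.0, 89.9]
wrist_force: [0.0, -0.5, -0.0]
finger_gap: 0.999
grip_force: 0.0
```

```bash
python3 look.py scene a4 170 120 420 320
```

```text
(no output)
```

View pics/a4.png

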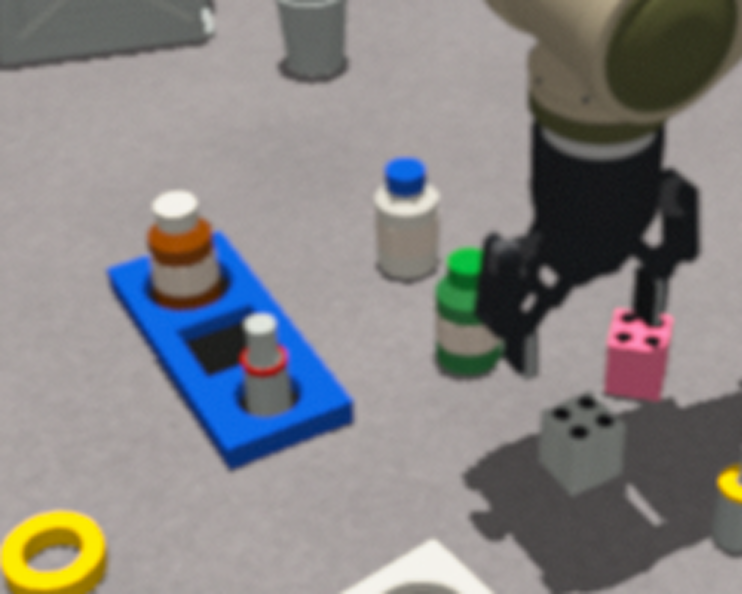

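The wide horn stands upright in the small well, at crop (265,375). The gripper is above the aluminium block and clear of the pink one.

Emit:
servo_tool(commands=[1, 0, 0, -0.15, 0, 1, 0, 0, -0.3, 0, 1, 0, 0, -0.38, 0, 1, 0, 0, -0.392, 0, -1, 0, 0, -0.392, 0, -1, 0, 0, -0.392, 0, -1, 0, 0, -0.392, 0, -1, 0, 0, -0.392, 0])

```text
t: 16.3
eef_pos: [0.4573, 0.099, 0.0171]
eef_rot: [179.9, 0.0, 90.0]
wrist_force: [-0.7, -0.7, 6.2]
finger_gap: 0.458
grip_force: 61.2
```

Emit:
servo_tool(commands=[-1, 0, 0, 0, 0, -1, 0, 0, 0, 0, -1, 0, 0, 0, 0, -1, 0, 0, 0.15, 0, -1, 0, 0, 0.3, 0, -1, 0, 0, 0.5, 0, -1, 0, 0, 0.65, 0, -1, 0, 0, 0.7, 0])

```text
t: 17.3
eef_pos: [0.4572, 0.0991, 0.1578]
eef_rot: [179.8, 0.0, 90.0]
wrist_force: [-0.5, -0.3, -1.5]
finger_gap: 0.458
grip_force: 61.1
```

Emit:
servo_tool(commands=[-1, 0.1, -0.15, 0, 0, -1, 0.25, -0.35, 0, 0, -1, 0.4, -0.55, 0, 0, -1, 0.6, -0.75, 0, 0, -1, 0.7, -0.9, 0, 0, -1, 0.763, -1, 0, 0, -1, 0.763, -1, 0, 0, -1, 0.763, -1, 0, -0.009])

```text
t: 18.3
eef_pos: [0.6088, -0.1002, 0.1555]
eef_rot: [-179.9, -0.1, 89.1]
wrist_force: [-0.5, 0.5, -1.8]
finger_gap: 0.457
grip_force: 61.2
```

Emit:
servo_tool(commands=[-1, 0, -0.103, 0, 0, -1, 0, -0.103, 0, 0, -1, 0, -0.103, -0.15, 0, -1, 0, -0.103, -0.3, 0, -1, 0, -0.103, -0.38, 0, -1, 0, -0.103, -0.45, 0, -1, 0, -0.103, -0.48, 0, -1, 0, -0.103, -0.48, 0])

```text
t: 19.3
eef_pos: [0.6096, -0.1216, 0.0605]
eef_rot: [180.0, 0.0, 89.2]
wrist_force: [0.5, 0.2, -1.3]
finger_gap: 0.457
grip_force: 61.2
```

```bash
python3 look.py scene a5 190 140 310 280
```

```text
(no output)
```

View pics/a5.png

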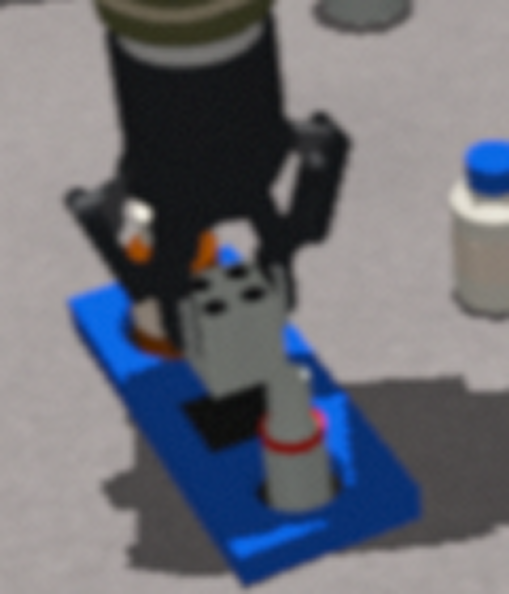

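The block is upright and square above the square well, at crop (235,425).

Emit:
servo_tool(commands=[-1, 0, 0, -0.05, 0, -1, 0, 0, -0.1, 0, -1, 0, 0, -0.14, 0, -1, 0, 0, -0.16, 0, -1, 0, 0, -0.175, 0, -1, 0, 0, -0.182, 0, -1, 0, 0, -0.188, 0, -1, 0, 0, -0.188, 0])

```text
t: 20.35
eef_pos: [0.6096, -0.1216, 0.0231]
eef_rot: [180.0, 0.0, 89.2]
wrist_force: [-1.1, 0.7, 1.5]
finger_gap: 0.458
grip_force: 61.4
```

Emit:
servo_tool(commands=[0.1, 0, 0, -0.003, 0, 0.1, 0, 0, 0, 0, 0.5, 0, 0, 0, 0, 1, 0, 0, 0.1, 0, 1, 0, 0, 0.3, 0, 1, 0, 0, 0.5, 0, 1, 0, 0, 0.65, 0, 1, 0, 0, 0.7, 0])

```text
t: 21.35
eef_pos: [0.61, -0.1217, 0.1644]
eef_rot: [179.8, 0.1, 89.2]
wrist_force: [-0.7, -0.7, -0.5]
finger_gap: 1.0
grip_force: 0.0
```

Emit:
servo_tool(commands=[1, -0.25, -0.05, 0, 0, 1, -0.5, -0.1, 0, 0, 1, -0.75, -0.178, 0, 0, 1, -0.833, -0.178, 0, 0, 1, -0.833, -0.178, 0, 0, 1, -0.833, -0.178, -0.1, 0, 1, -0.833, -0.178, -0.3, 0, 1, -0.833, -0.178, -0.4, 0])

```text
t: 22.35
eef_pos: [0.4432, -0.1566, 0.0805]
eef_rot: [-179.9, -0.1, 89.2]
wrist_force: [0.8, 0.3, 0.4]
finger_gap: 1.001
grip_force: 0.0
```

Emit:
servo_tool(commands=[1, 0, 0, -0.15, 0, 1, 0, 0, -0.25, 0, 1, 0, 0, -0.282, 0, -1, 0, 0, -0.282, 0, -1, 0, 0, -0.282, 0, -1, 0, 0, -0.282, 0, -1, 0, 0, -0.282, 0, -1, 0, 0, -0.282, 0])

```text
t: 23.35
eef_pos: [0.4434, -0.1574, 0.0273]
eef_rot: [179.9, 0.1, 89.2]
wrist_force: [-0.3, 1.1, 6.7]
finger_gap: 0.545
grip_force: 61.8
```

```bash
python3 look.py scene a6 180 130 380 290
```

```text
(no output)
```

View pics/a6.png

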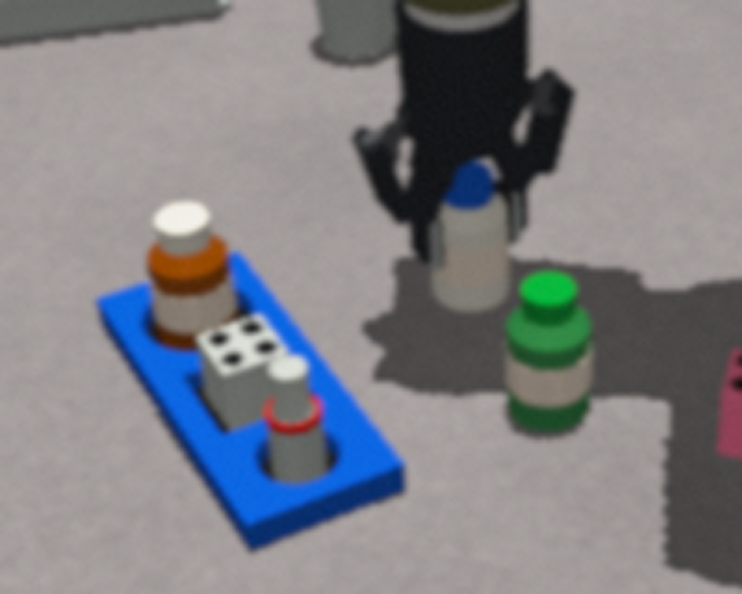

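The blue kit is complete, and the block sits in its well at crop (240,370). The white bottle is gripped, and the green bottle hasn't moved.

Emit:
servo_tool(commands=[-1, 0, 0, 0.15, 0, -1, 0, 0, 0.35, 0, -1, 0, 0, 0.55, 0, -1, 0, 0, 0.7, 0, -1, 0.1, 0.15, 0.7, 0, -1, 0.2, 0.35, 0.7, 0, -1, 0.3, 0.55, 0.7, 0, -1, 0.4, 0.7, 0.7, 0])

```text
t: 24.4
eef_pos: [0.5232, -0.0155, 0.1668]
eef_rot: [180.0, 0.0, 89.2]
wrist_force: [-0.0, -0.8, -1.0]
finger_gap: 0.546
grip_force: 62.1
```

Emit:
servo_tool(commands=[-1, 0.1, 0.2, 0, 0, -1, 0.2, 0.4, 0, 0, -1, 0.35, 0.65, 0, 0, -1, 0.45, 0.85, 0, 0, -1, 0.495, 0.948, 0, 0, -1, 0.495, 0.948, -0.1, 0, -1, 0.495, 0.948, -0.25, 0, -1, 0.495, 0.948, -0.35, 0])

```text
t: 25.4
eef_pos: [0.6213, 0.1725, 0.0952]
eef_rot: [-179.9, 0.0, 89.2]
wrist_force: [0.6, -0.3, -1.7]
finger_gap: 0.546
grip_force: 62.1
```

```bash
python3 look.py scene a7 240 200 420 400
```

```text
(no output)
```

View pics/a7.png

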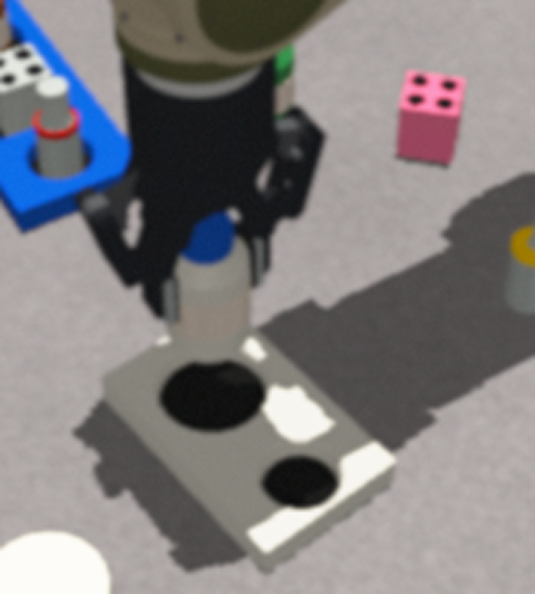

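The white bottle hangs upright above the white tray's large well, at crop (212,395).

Emit:
servo_tool(commands=[-1, 0, 0, -0.1, 0, -1, 0, 0, -0.18, 0, -1, 0, 0, -0.25, 0, -1, 0, 0, -0.28, 0, -1, 0, 0, -0.3, 0, -1, 0, 0, -0.31, 0, -1, 0, 0, -0.318, 0, -1, 0, 0, -0.318, 0])

```text
t: 26.45
eef_pos: [0.6221, 0.1725, 0.0334]
eef_rot: [179.9, -0.0, 89.2]
wrist_force: [-1.2, -0.1, 3.2]
finger_gap: 0.545
grip_force: 62.3
```

Emit:
servo_tool(commands=[0.3, 0, 0, -0.003, 0, 0.3, 0, 0, 0, 0, 0.6, 0, 0, 0, 0, 1, 0, 0, 0.1, 0, 1, 0, 0, 0.3, 0, 1, 0, 0, 0.5, 0, 1, 0, 0, 0.65, 0, 1, 0, 0, 0.7, 0])

```text
t: 27.45
eef_pos: [0.6224, 0.1725, 0.1745]
eef_rot: [179.8, -0.0, 89.2]
wrist_force: [-0.8, -0.6, 0.0]
finger_gap: 1.006
grip_force: 0.0
```

Emit:
servo_tool(commands=[1, -0.25, 0.03, 0, 0, 1, -0.5, 0.06, 0, 0, 1, -0.75, 0.1, 0, 0, 1, -1, 0.136, 0, 0, 1, -1, 0.136, 0, 0, 1, -1, 0.136, 0, 0, 1, -1, 0.136, 0, 0, 1, -1, 0.136, 0, 0])

```text
t: 28.45
eef_pos: [0.4226, 0.1994, 0.1724]
eef_rot: [-180.0, 0.0, 89.1]
wrist_force: [0.3, -0.9, -0.2]
finger_gap: 0.999
grip_force: 0.0
```

Emit:
servo_tool(commands=[1, -0.08, 0, 0, 0, 1, -0.08, 0, 0, 0, 1, -0.08, 0, -0.2, 0, 1, -0.08, 0, -0.4, 0, 1, -0.08, 0, -0.55, 0, 1, -0.08, 0, -0.68, 0, 1, -0.08, 0, -0.75, 0, 1, -0.08, 0, -0.772, 0])

```text
t: 29.45
eef_pos: [0.4057, 0.1996, 0.0178]
eef_rot: [-179.9, 0.0, 89.2]
wrist_force: [-0.0, 0.6, 0.0]
finger_gap: 0.998
grip_force: 0.0
```

Emit:
servo_tool(commands=[-1, 0, 0, 0, 0, -1, 0, 0, 0, 0, -1, 0, 0, 0, 0, -1, 0, 0, 0, 0, -1, 0, 0, 0, 0, -1, 0, 0, 0, 0, -1, 0, 0, 0, 0, -1, 0, 0, 0, 0])

```text
t: 30.45
eef_pos: [0.4061, 0.1997, 0.019]
eef_rot: [179.9, -0.0, 89.2]
wrist_force: [-1.0, -0.5, 7.1]
finger_gap: 0.335
grip_force: 58.7
```

```bash
python3 look.py scene a8 260 220 480 400
```

```text
(no output)
```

View pics/a8.png

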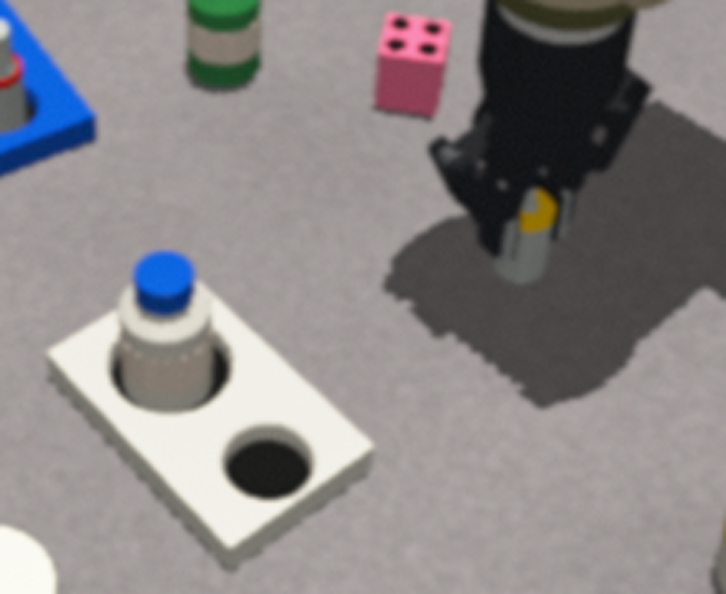

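The white bottle is seated, at crop (165,340). The slim horn is gripped by its base at (525,245).

Emit:
servo_tool(commands=[-1, 0, 0, 0.15, 0, -1, 0, 0, 0.35, 0, -1, 0, 0, 0.5, 0, -1, 0.15, 0.05, 0.6, 0, -1, 0.35, 0.1, 0.6, 0, -1, 0.55, 0.15, 0.6, 0, -1, 0.75, 0.2, 0.6, 0, -1, 0.9, 0.26, 0.6, 0])

```text
t: 31.5
eef_pos: [0.5871, 0.2517, 0.138]
eef_rot: [-180.0, 0.0, 89.1]
wrist_force: [0.8, -0.1, -0.5]
finger_gap: 0.333
grip_force: 59.5
```

Emit:
servo_tool(commands=[-1, 0.125, 0, 0, 0, -1, 0.125, 0, 0, 0, -1, 0.125, 0, -0.1, 0, -1, 0.125, 0, -0.2, 0, -1, 0.125, 0, -0.3, 0, -1, 0.125, 0, -0.38, 0, -1, 0.125, 0, -0.42, 0, -1, 0.125, 0, -0.42, 0])

```text
t: 32.5
eef_pos: [0.6107, 0.2516, 0.0541]
eef_rot: [-180.0, 0.0, 89.2]
wrist_force: [0.1, 0.1, -1.8]
finger_gap: 0.334
grip_force: 59.6
```

```bash
python3 look.py scene a9 260 220 440 400
```

```text
(no output)
```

View pics/a9.png

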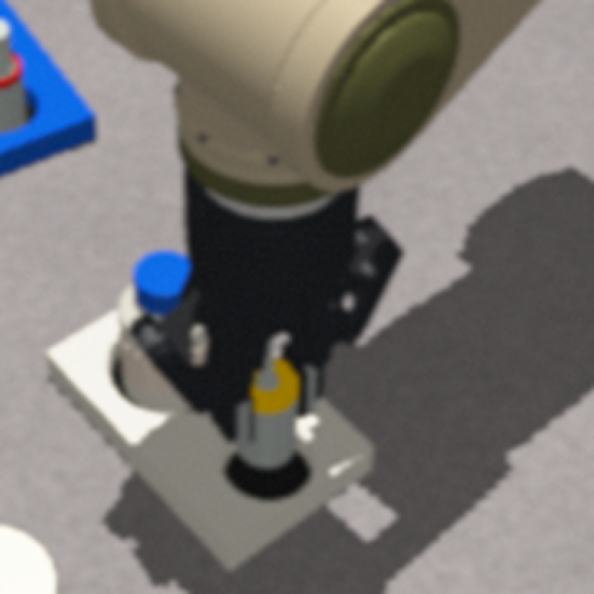

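The slim horn is upright above the small well, at crop (267,475).

Emit:
servo_tool(commands=[-1, 0, 0, -0.04, 0, -1, 0, 0, -0.08, 0, -1, 0, 0, -0.11, 0, -1, 0, 0, -0.125, 0, -1, 0, 0, -0.135, 0, -1, 0, 0, -0.142, 0, -1, 0, 0, -0.149, 0, -1, 0, 0, -0.149, 0])

```text
t: 33.55
eef_pos: [0.611, 0.2517, 0.0251]
eef_rot: [180.0, -0.0, 89.2]
wrist_force: [-0.8, -0.9, 2.8]
finger_gap: 0.329
grip_force: 60.2
```

Emit:
servo_tool(commands=[-0.1, 0, 0, -0.003, 0, -0.1, 0, 0, 0, 0, 0.4, 0, 0, 0, 0, 1, 0, 0, 0.1, 0, 1, 0, 0, 0.3, 0, 1, 0, 0, 0.5, 0, 1, 0, 0, 0.65, 0, 1, 0, 0, 0.75, 0])

```text
t: 34.55
eef_pos: [0.6111, 0.2517, 0.1763]
eef_rot: [179.9, -0.0, 89.2]
wrist_force: [-0.6, -0.7, -0.0]
finger_gap: 1.002
grip_force: 0.0
```

Emit:
servo_tool(commands=[1, -0.2, 0, 0, 0, 1, -0.4, 0, 0, 0, 1, -0.6, 0, 0, 0, 1, -0.8, 0, 0, 0, 1, -1, 0, 0, 0, 1, -1, 0, 0, 0, 1, -1, 0, 0, 0, 1, -1, 0, 0, 0])

```text
t: 35.55
eef_pos: [0.4118, 0.2516, 0.1744]
eef_rot: [180.0, -0.0, 89.1]
wrist_force: [0.2, -0.9, -0.2]
finger_gap: 0.999
grip_force: 0.0
```

```bash
python3 look.py scene a10 180 130 440 400
```

```text
(no output)
```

View pics/a10.png

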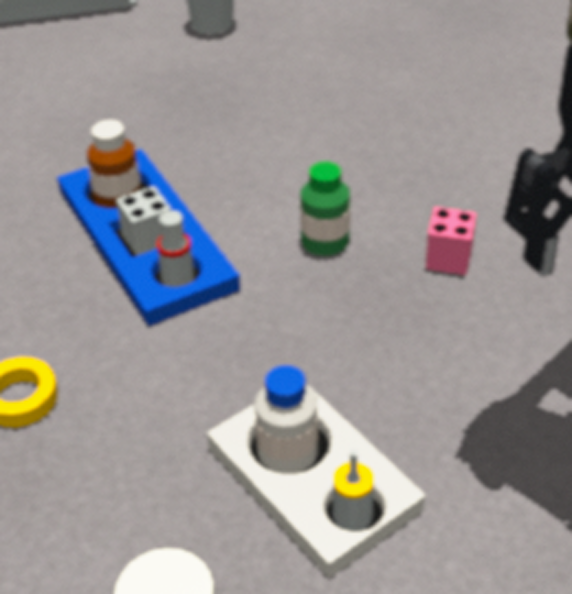

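All five items stand upright in their wells, including the white bottle at crop (287,425) and the slim horn at (353,490). The green bottle hasn't been touched, and the arm is clear.

```bash
python3 -c "
from rig import ctrl;print(ctrl.close_job())"
```

```text
the job is handed in; nothing more can be done
None
```

Both kits are made up and handed in at about 36 s of the 120 s limit: the last picture shows all five items upright in their wells and the green bottle still in its place.

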